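# Load the cup tray, slide it into the dish rack and lock it

## Task

Stand the loose espresso cup upright on the tray beside the other cup, then slide the loaded tray into the slots under the dish rack until it is fully home, and swing the rack's cam lever shut in front of it so that it is locked in. The lever is shut at the start, so it has to be swung out of the way before the tray can go home. Keep both cups upright, and leave the canister, the spoon holder and the saucer where they stand.

Things in the scene. Friction and masses are not known exactly. Their poses are not given: they have to be found in the camera images.
- rack: White plastic dish rack, fixed. Origin: on the sill under the middle of the tray's place (the tray's origin meets it when home). +x: the way the tray slides in (about world +y, robot's left); mouth at the -x end; +y: side nearest the robot. In mm: side rails 24 high, inner faces y = +-60, x = -76 to 83; end stop face x = 75, 24 high.
- mouth (a point): On the sill at the rack's x = -112, y = 0 (rack's axes): where the 24 mm high lead-in walls begin, flared to y = +-72 mm and narrowing to +-60 at x = -76. Then each rail has a slot 7 to 17 mm above the sill, its lips reaching in to y = +-53, from x = -72 to the stop.
- deck (a point): Top of the rack's deck of open slats, 93 mm above the sill, at the middle of its front edge (rack x = -46, y = -31). In mm, rack frame: deck x = -46 to 83, y = -134 to 72, underside 83 above the sill, rim rail up to 116; so 19 is left above the cups on the tray.
- tray: Grey plastic tray, loose, about 0.3 kg, flat on the sill. Origin: underside centre; +x leading end, raised front at -x. In mm: floor 150 x 96, 4 thick (cups stand 4 above origin); rim 14 high, inner faces y = +-44 and x = 71; side flanges 10 to 14 up, out to y = +-57, run in the slots while the floor slides on the sill; raised front 104 wide, 38 high, x = -79 to -75.
- tray_handle (a point): Middle of the tray's handle: at x = -104, y = 0 mm, 36 mm above the underside, in the tray's frame (same axes). The handle is a straight level bar along the tray's x, 50 mm long (x = -79 to -129), 14 wide in y, 27 to 45 above the sill.
- cup_a: White ceramic espresso cup without ear, 60 mm across at the rim, 42 at the foot, 60 high, 0.12 kg; stands at the start on the handle half of the tray, about 34 mm from the tray's middle; the leading half is free. Origin: underside centre, z up.
- cup_b: The loose espresso cup, the same shape, size and weight (59 to 60 mm across from half its height up to the rim, 42 at the foot, 60 high, wall 3.5), standing upright on the sill. Origin: underside centre, z up.
- lever (a joint): Angle (rad) of the grey cam lever, which turns level on an upright pin: 0 shut (arm along the rack's -x), 1.57 open (arm along the rack's +y, towards the robot), at most 1.75; it opens clockwise seen from above. Clear of the tray above 1.2. Starts at 0 to 0.5. Stiff: stays where left, about 1 N at the arm's end moves it. Shutting it presses home a tray a few mm short.
- lever_pivot (a point): Centre of the lever's pin, 42 mm above the sill, at x = -88, y = 78 mm in the rack's frame (same axes). Arm: 12 mm wide, 36 to 48 above the sill. Cam nose, a quarter turn from the arm: 43 mm long, 14 wide, 25 to 37 above the sill; shut, it points along the rack's -y, 2 mm in front of the raised front of a tray that is home.
- lever_tip (a point): Centre of the round end (18 mm across, 34 to 50 mm above the sill) of the lever's arm, 85 mm from the pin's axis; it moves with the lever.
- canister: Orange plastic canister with its screw lid closed, 66 mm across at the lid, 98 high, loose on the rack's deck (bystander). Origin: underside centre.
- spoon_holder: Steel teaspoon holder, 52 mm across, 75 high, with spoons up to 123 high, loose on the rack's deck (bystander). Origin: underside centre.
- saucer: Glass saucer, 110 mm across, 16 high, loose on the sill beyond the tray (bystander). Origin: underside centre.
There are look-alikes about, which are no part of the job. There is more than one size of the tray; the job needs the larger.

How it is judged (in metres and radians):
On the way, in this order (a step that is already met when the one before it is completed fails the run):
1. both cups stand upright on the tray, the loose one let go of, with the tray not yet in the rack (z of cup_b in the frame of tray between 0 and 0.008 m and x of cup_b in the frame of tray between -0.06 and 0.06 m and y of cup_b in the frame of tray between -0.035 and 0.035 m and angle between each of cup_b, cup_a's own z axis and vertical below 0.1 rad and contact force between the fingers and cup_b below 0.1 N and x of tray in the frame of rack below -0.1 m), for 0.2 s.
2. the loaded tray is in the slots, at least nine tenths of the way (x of tray in the frame of rack between -0.015 and 0.004 m and y of tray in the frame of rack between -0.006 and 0.006 m and angle between the x axis of tray and the x axis of rack, either way round below 0.06 rad and angle between tray's own z axis and vertical below 0.05 rad and z of each of cup_b, cup_a in the frame of tray below 0.008 m), for 0.1 s.
At the end, for the whole second after the job is handed in: Tray fully home in the rack's slots (within 4 mm of the end stop, 6 mm sideways, 0.06 rad, flat), lever shut (under 0.12 rad), both cups upright (within 0.1 rad) on the tray's floor, at rest; canister, spoon holder and saucer not disturbed (x of tray in the frame of rack between -0.004 and 0.004 m and y of tray in the frame of rack between -0.006 and 0.006 m and z of tray in the frame of rack below 0.004 m and angle between tray's own z axis and vertical below 0.05 rad and angle between the x axis of tray and the x axis of rack, either way round below 0.06 rad and value of joint lever below 0.12 rad and z of cup_a in the frame of tray between 0 and 0.008 m and angle between each of cup_a, cup_b's own z axis and vertical below 0.1 rad and z of cup_b in the frame of tray between 0 and 0.008 m and horizontal distance between each of cup_a, cup_b and tray below 0.065 m and linear speed of each of tray, cup_a, cup_b below 0.01 m/s); the robot touches nothing.
It fails at once if a cup is tipped over or badly tilted (angle between any of cup_a, cup_b's own z axis and vertical above 0.5 rad).
It fails at once if the canister, spoon holder or saucer is moved by more than 25 mm or tipped (distance of any of canister, spoon_holder, saucer from where it was at the start of the episode above 0.025 m or angle between any of canister, spoon_holder, saucer's own z axis and vertical above 0.3 rad).
It also fails if it takes over 72 s, if anything falls off the work surface, if the arm or the gripper's body presses on something with over 40 N, if the wrist force passes 120 N, or if a joint passes its speed limit or range.

## Robot

A 6-joint arm with a two-finger parallel gripper is mounted at the origin on the work surface. World frame = base frame: x ahead of the robot, y to its left, z up, the work surface at z = 0. Lengths are in m, angles in degrees, forces in N, time in s.
With the tool pointing down it reaches from about 0.35 to 0.875 m from the base axis. Payload 4.2 kg.
Tool frame: the origin (TCP) lies midway between the tips of the shut fingers; the grasp point (between the pads) lies 19 mm behind it (ctrl.pinch_z is the z of the grasp point in the tool frame, in m); z points along the fingers, x is the direction in which the jaws open and shut, and the axes are right-handed (so a half turn about z gives the same grasp; the last joint's range is limited). The gripper opens to 87 mm and grips with 3 to 60 N. Pads are 19 mm wide; open, the fingers measure 117 mm over their backs; the gripper's body (75 mm by 190 mm) begins 51 mm behind the grasp point.
Start: joints at [80.821, 22.042, 0.453, 0, -68.411, -14.817], TCP at [0.254, 0.571, 0.223] pointing down, gripper open.
Joint ranges: [-179.83, 179.83], [-69.29, 118.12], [-61.27, 80.66], [-181.25, 117.63], [-171.15, -9.14], [-177.46, 177.46]. Speed limits (degrees/s): [159.86, 159.86, 180, 180, 180, 180].

## Interface

Orientations are given as [roll, pitch, yaw] about the fixed x, y, z axes, in that order (R = Rz(yaw) Ry(pitch) Rx(roll)).
In Python, from bench import ctrl, imaging gives the robot as it stands.
- The arm moves only by the shell command python3 -m inch 'ROWS' [FORCE]. ROWS is JSON, a list of rows, each a list of 5 numbers: the finger opening in cm, from 0 to 8.7, then the shift along the tool's x, y, z in cm, then the turn about the tool's z in degrees. A call has 1 to 12 rows; each row shifts and turns the pose as measured when the row begins, along the tool's axes as they then stand; what a row does not reach is not made up. A row lasts 1/8 s, in which the tool goes at most 62.5 mm and 10.7 degrees, less where a joint would pass 70% of its speed; a pose out of reach is approached as far as the arm can. A call with a gripper value outside its range is refused whole. The fingers move at their own pace and stop on an object; FORCE is the grip in N (left out, the last holds). Time passes only in rows, so rows that do not move let the fingers close. It gives the time, the measured TCP pose, the force and the opening at its end, in the units of the state.
- ctrl.observe(): the state, without advancing time (a new reading comes with each control period).
- imaging.read_camera(name): name is "side" or "top" or "wrist"; returns the picture (400x640x3 uint8, red, green, blue); there is no depth.
- imaging.camera_info(name): a dict with "fx", "fy", "cx", "cy" (pixels), "extrinsics" (4x4, takes a point from world to camera coordinates). Camera axes: x right, y down, z forward; pixel columns grow to the right and rows downward; lengths in m; the calibration is good to about 2 mm. The wrist camera is an equidistant fisheye: a pixel r from the principal point sees the ray r / f radians off the axis. A picture is of the moment at which its call begins: read the wrist's pose just before it. camera_info takes no time and is no camera call; for the wrist camera it gives the pose at the moment of the call.
- ctrl.finish_job(): hands the job in, once; it reports no verdict.
The state is a dict: "time_s": time; "q": joint angles; "dq": joint speeds; "joint_torque": joint torques, N m; "tool_pos": TCP position; "tcp_rot": TCP orientation; "force": force on the tool from outside, world axes, zero at the start; "moment": the same for the moment, N m; "finger_gap": finger opening in m.
Only numpy, scipy, OpenCV 4.12 (cv2) and the standard library are available. Lean on these libraries where they do the work, as an engineer would, in place of code of your own. Each camera call takes 0.05 s, during which the arm holds its last target. There are 200 camera calls.

## Working session

There is one attempt and no reset: what is moved stays moved. The work goes in short steps, Python scripts to look and compute and a shell command to move; the robot and the scene stay as the last step left them, time stands still between calls to the robot, and variables do not carry over. Pictures are saved under pics/ and viewed, about 8 in all and at most 12, crops included, and the job is handed in when it is done.

```bash
ls; mkdir -p pics
python3 - <<'E'
from bench import ctrl, imaging
import cv2, numpy as np
s=ctrl.observe(); print({k:np.round(v,3).tolist() for k,v in s.items()}, ctrl.pinch_z)
for n in ("side","top"):
    im=imaging.read_camera(n); cv2.imwrite(f"pics/{n}0.png",im[...,::-1])
    i=imaging.camera_info(n); print(n,{k:np.round(v,3).tolist() for k,v in i.items()})
i=imaging.camera_info("wrist");print({k:np.round(v,3).tolist() for k,v in i.items()})
E
```

```text
pics
{'time_s': 0.0, 'q': [80.822, 22.09, 0.38, -0.031, -68.412, -14.817], 'dq': [0.005, -0.116, -0.014, -0.06, -0.026, -0.03], 'joint_torque': [0.0, -39.067, 18.741, 4.22, 0.011, -0.0], 'tool_pos': [0.254, 0.57, 0.221], 'tcp_rot': [-179.997, -0.125, -114.007], 'force': [-0.2, 0.52, 0.017], 'moment': [0.019, -0.014, -0.022], 'finger_gap': 0.087} -0.0187
side {'fx': 432.409, 'fy': 432.409, 'cx': 320.603, 'cy': 206.606, 'extrinsics': [[0.988, -0.157, 0.015, -0.591], [-0.105, -0.729, -0.676, 0.066], [0.117, 0.666, -0.737, 1.142], [0.0, 0.0, 0.0, 1.0]]}
top {'fx': 424.869, 'fy': 424.869, 'cx': 325.54, 'cy': 202.886, 'extrinsics': [[0.003, -1.0, -0.002, -0.046], [-0.989, -0.002, -0.147, 0.598], [0.147, 0.002, -0.989, 1.067], [0.0, 0.0, 0.0, 1.0]]}
{'fx': 309.707, 'fy': 309.707, 'cx': 314.226, 'cy': 205.872, 'extrinsics': [[-0.406, -0.914, 0.002, 0.624], [-0.874, 0.389, 0.29, -0.036], [-0.265, 0.116, -0.957, 0.391], [0.0, 0.0, 0.0, 1.0]]}
```

View pics/top0.png

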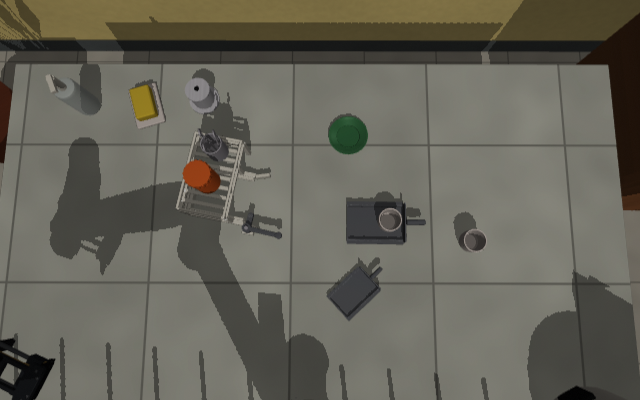

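View pics/side0.png

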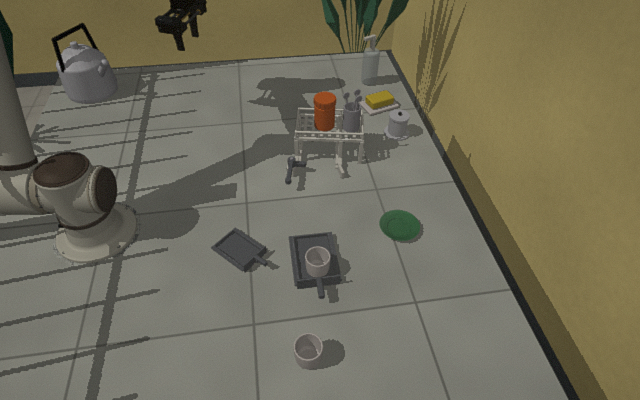

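The top view shows the rack at (180–245, 130–220) with its mouth facing right and the lever pin at about (247, 225) with its tip at about (281, 236). Two trays look alike: (376, 220), the larger, with cup_a on it, and (354, 291), smaller. The job's tray is the first. The loose cup is at (474, 240) and the saucer is the green disc at (348, 134). I'll confirm this in one enlarged crop.

Run:
```python
import cv2, numpy as np
def crop(n,x0,x1,y0,y1,s):
    im=cv2.imread(f"pics/{n}0.png")[y0:y1,x0:x1]
    im=cv2.resize(im,None,fx=s,fy=s,interpolation=cv2.INTER_CUBIC); im=np.clip(im*1.5,0,255).astype('uint8')
    for x in range((x0+9)//10*10,x1,10):
        cv2.line(im,(int((x-x0)*s),0),(int((x-x0)*s),6 if x%50 else 14),(0,255,255),1)
        if x%20==0: cv2.putText(im,str(x),(int((x-x0)*s)+1,16),0,.3,(0,255,255),1)
    for y in range((y0+9)//10*10,y1,10):
        cv2.line(im,(0,int((y-y0)*s)),(6,int((y-y0)*s)),(0,255,255),1)
        if y%20==0: cv2.putText(im,str(y),(8,int((y-y0)*s)),0,.3,(0,255,255),1)
    return im
a=crop("top",170,290,120,245,2.8); b=crop("top",335,500,190,315,2.8)
c=crop("side",270,380,85,190,2.3); d=crop("side",200,360,220,375,1.6)
H=np.zeros((600,800,3),'uint8')
for im,x,y in((a,0,0),(b,336,0),(c,0,352),(d,260,352)):
    H[y:y+im.shape[0],x:x+im.shape[1]]=im[:600-y,:800-x]
cv2.imwrite("pics/crop1.png",H)
```

```text
(no output)
```

View pics/crop1.png

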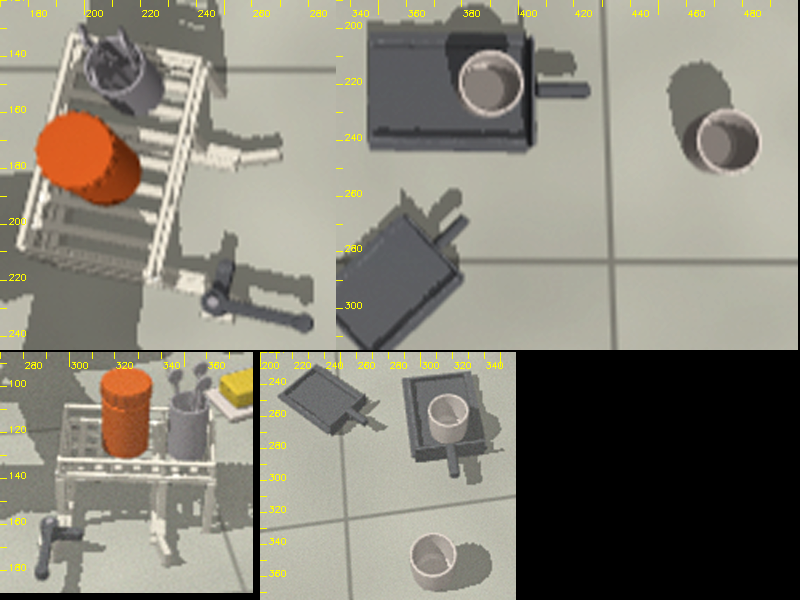

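The crop confirms it: the larger tray at top (346–405, 199–244) carries cup_a at (387, 219), and its handle ends at (425, 222). The small tray is ruled out. The loose cup's rim centre is at (475, 240), and the lever is almost shut.

```bash
cat > h.py <<'E'
import numpy as np, cv2
from bench import ctrl, imaging
from scipy.optimize import least_squares
from scipy.spatial.transform import Rotation as Ro
def ray(n,uv,info=None):
    i=info or imaging.camera_info(n); E=np.array(i["extrinsics"]); R,t=E[:3,:3],E[:3,3]
    d=np.array([(uv[0]-i["cx"])/i["fx"],(uv[1]-i["cy"])/i["fy"],1.])
    if n=="wrist":
        r=np.hypot(d[0],d[1]); d=np.array([d[0]/r*np.sin(r),d[1]/r*np.sin(r),np.cos(r)]) if r>1e-9 else np.array([0,0,1.])
    return -R.T@t, R.T@d
def pix(n,uv,z,info=None):
    c,d=ray(n,uv,info); return c+d*(z-c[2])/d[2]
def proj(n,P,info=None):
    i=info or imaging.camera_info(n); E=np.array(i["extrinsics"]); p=np.atleast_2d(P)@E[:3,:3].T+E[:3,3]
    if n=="wrist":
        r=np.hypot(p[:,0],p[:,1])+1e-12; th=np.arctan2(r,p[:,2]); q=p[:,:2]*(th/r)[:,None]
    else: q=p[:,:2]/p[:,2:]
    return q*[i["fx"],i["fy"]]+[i["cx"],i["cy"]]
def place(pose,P):   # pose x,y,yaw(rad); P local
    c,s=np.cos(pose[2]),np.sin(pose[2]); P=np.atleast_2d(P)
    return np.c_[pose[0]+c*P[:,0]-s*P[:,1],pose[1]+s*P[:,0]+c*P[:,1],P[:,2]]
def fit(obs,x0):     # obs: list of (cam,info,localpoint,uv)
    f=lambda p:np.concatenate([(proj(c,place(p,P),i)-uv).ravel() for c,i,P,uv in obs])
    r=least_squares(f,x0,loss="soft_l1"); return r.x,f(r.x).reshape(-1,2)
def delta(dx,dy,dz,yaw=None):
    """tool-frame shift (cm) from world shift (m), tool pointing down"""
    R=Ro.from_euler("xyz",ctrl.observe()["tcp_rot"],degrees=True).as_matrix(); return np.round(100*R.T@[dx,dy,dz],2)
E
python3 - <<'E'
from h import *
T=imaging.camera_info("top");S=imaging.camera_info("side")
for n,uv in(("top",(475,240)),("side",(308.5,346))): print("cupb rim",n,pix(n,uv,.06).round(4))
for n,uv in(("top",(390,219.5)),("side",(317,257))): print("cupa rim",n,pix(n,uv,.064).round(4))
# tray: rim corners of floor (z .014), leading end corners x=+75,y=+-57?; handle
o=[("top",T,(.075,.057,.014),(347,243)),("top",T,(.075,-.057,.014),(347,199)),("top",T,(-.129,0,.045),(425,222)),
("top",T,(-.077,.052,.038),(405.5,242)),("top",T,(-.077,-.052,.038),(405,204))]
p,e=fit(o,[.43,-.1,1.57]);print("tray",p,np.degrees(p[2]),e.round(1).tolist())
o=[("top",T,(-.046,-.134,.116),(244,141)),("top",T,(-.046,.072,.116),(223,218)),("top",T,(.083,.072,.116),(177,208)),("top",T,(.083,-.134,.116),(197,132)),("top",T,(-.088,.078,.050),(245.5,228))]
p,e=fit(o,[.5,.35,1.35]);print("rack",p,np.degrees(p[2]),e.round(1).tolist())
a=pix("top",(245.5,228),.05);b=pix("top",(280,235.5),.05);print("pin",a,"tip",b,"len",np.hypot(*(b-a)[:2]),"ang",np.degrees(np.arctan2(*(b-a)[1::-1])))
a=pix("side",(290.5,160),.05);b=pix("side",(288,179),.05);print("side pin",a,b)
print(pix("top",(348,134),.01))
w=imaging.read_camera("wrist");cv2.imwrite("pics/w0.png",w[...,::-1])
print(delta(0,0,.1), proj("wrist",place(p,[[-.088,.078,.05],[-.112,0,0]])))
E
```

```text
cupb rim top [ 0.5014 -0.4245  0.06  ]
cupb rim side [ 0.5055 -0.424   0.06  ]
cupa rim top [ 0.5529 -0.2089  0.064 ]
cupa rim side [ 0.5554 -0.2113  0.064 ]
tray [ 0.55114504 -0.1754856   1.54495979] 88.51967550207037 [[-0.9, -0.2], [0.0, 1.3], [0.8, 0.3], [-0.3, -0.0], [0.3, -1.7]]
rack [0.62557095 0.23037853 1.34737372] 77.198827562043 [[1.6, -1.0], [1.3, 1.9], [-3.7, 0.2], [-1.1, -3.1], [0.1, 0.6]]
pin [0.53148808 0.1620428  0.05      ] tip [0.5123653  0.07268112 0.05      ] len 0.09138484577869102 ang -102.07872719083403
side pin [0.53287779 0.15548891 0.05      ] [0.51704908 0.07646435 0.05      ]
[ 0.79596237 -0.10572254  0.01      ]
[  0.02  -0.   -10.  ] [[ 501.61678185  -97.42151414]
 [ 482.28775797 -115.26204717]]
```

```bash
python3 -m inch '[[0,0,0,-0.5,9.8],[0,0,0,-0.5,9.8],[0,0,0,-0.5,9.8],[0,0,0,-0.5,9.8],[0,0,0,-0.5,9.8],[0,0,0,-0.5,9.8],[0,0,0,0,9.8],[0,0,0,0,9.8],[0,0,0,0,0]]' 20
python3 - <<'E'
from h import *
s=ctrl.observe();p=np.array([.6256,.2300,np.radians(77.3)])
t=place(p,[[-.160,.028,.03]])[0];print(s["tool_pos"],s["tcp_rot"],s["time_s"],t,delta(*(t-s["tool_pos"])))
E
```

```text
time_s: 1.27
tool_pos: [0.2531, 0.5686, 0.2482]
tcp_rot: [-179.4, -0.1, 165.1]
force: [-0.3, 0.4, 0.3]
finger_gap: 0.0057
[0.25307984 0.56864463 0.24821537] [-1.79397072e+02 -7.25228334e-02  1.65053785e+02] 1.275 [0.56310964 0.08007017 0.03      ] [-42.58 -38.98  22.18]
```

```bash
python3 -m inch '[[0,-3.55,-3.25,0,0],[0,-3.55,-3.25,0,0],[0,-3.55,-3.25,0,0],[0,-3.55,-3.25,0,0],[0,-3.55,-3.25,0,0],[0,-3.55,-3.25,0,0],[0,-3.55,-3.25,0,0],[0,-3.55,-3.25,0,0],[0,-3.55,-3.25,0,0],[0,-3.55,-3.25,0,0],[0,-3.55,-3.25,0,0],[0,-3.55,-3.25,0,0]]'; python3 -m inch '[[0,0,0,0,1.5]]'
python3 - <<'E'
from h import *
s=ctrl.observe();i=imaging.camera_info("wrist");w=imaging.read_camera("wrist");cv2.imwrite("pics/w1.png",w[...,::-1])
import json;json.dump({k:np.array(v).tolist() for k,v in i.items()},open("w1.json","w"))
p=np.array([.6256,.2300,np.radians(77.3)])
t=place(p,[[-.160,.028,.03]])[0];print(s["tool_pos"],s["tcp_rot"],s["time_s"],t,delta(*(t-s["tool_pos"])))
E
```

```text
time_s: 2.78
tool_pos: [0.5811, 0.0756, 0.2504]
tcp_rot: [-179.3, -0.1, 167.8]
force: [0.1, 0.4, 0.1]
finger_gap: 0.0005
time_s: 2.9
tool_pos: [0.5821, 0.0731, 0.2496]
tcp_rot: [-179.3, -0.1, 166.1]
force: [-0.1, -0.3, -1.2]
finger_gap: 0.0006
[0.58214383 0.07311877 0.24958589] [-1.79259825e+02 -1.19767724e-01  1.66138011e+02] 2.9 [0.56310964 0.08007017 0.03      ] [ 1.96  0.5  21.96]
```

View pics/w1.png

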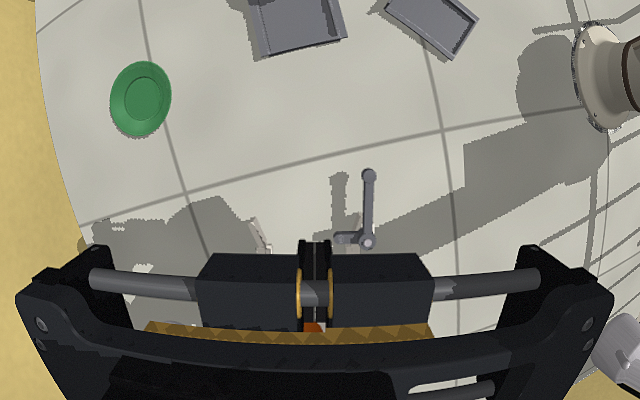

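The wrist view shows the lever pin at (367, 242), its tip at (368, 175), the far lead-in wall end at (258, 225) and the tray's leading end at (255–345, 60–40).

Run:
```python
from h import *
import json; i=json.load(open("w1.json"))
a=pix("wrist",(367.5,242),.05,i);b=pix("wrist",(368.5,175),.05,i);print("pin",a,"tip",b,"len",np.hypot(*(b-a)[:2]),"ang",np.degrees(np.arctan2(*(b-a)[1::-1])))
s=ctrl.observe()
for yaw in (77.3,):
    u=np.array([np.cos(np.radians(yaw)),np.sin(np.radians(yaw))]);v=np.array([-u[1],u[0]])
    t=b[:2]+.013*u-.050*v; print(t,delta(*(t-s["tool_pos"][:2]),.03-s["tool_pos"][2]))
```

```text
pin [0.53213197 0.16257583 0.05      ] tip [0.51440748 0.07767655 0.05      ] len 0.0867297254488765 ang -101.79231242328224
[0.5660422  0.07936619] [ 1.56  0.41 21.97]
```

```bash
python3 -m inch '[[0,0.4,0.1,5.5,-1.9],[0,0.4,0.1,5.5,0],[0,0.4,0.1,5.5,0],[0,0.4,0.1,5.4,0],[0,0,0,0,0]]'; python3 -m inch '[[0,1.6,0,0,0],[0,1.6,0,0,0],[0,1.3,-0.1,0,0],[0,1.3,-0.1,0,0],[0,1.2,0.35,0,0],[0,1.2,0.35,0,0],[0,1.05,0.75,0,0],[0,1.05,0.75,0,0],[0,0.75,1.1,0,0],[0,0.75,1.1,0,0]]'
python3 - <<'E'
from h import *
s=ctrl.observe();d=s["tool_pos"][:2]-[.532,.162];y=np.radians(78);print("rel pin rack",d@[np.cos(y),np.sin(y)],d@[-np.sin(y),np.cos(y)])
E
```

```text
time_s: 3.58
tool_pos: [0.565, 0.0848, 0.0283]
tcp_rot: [-179.5, 0.2, 169.0]
force: [-0.7, -0.1, 1.0]
finger_gap: 0.0005
time_s: 4.82
tool_pos: [0.4579, 0.1561, 0.0356]
tcp_rot: [180.0, 1.1, 169.5]
force: [1.4, -1.2, 0.4]
finger_gap: 0.0006
rel pin rack -0.02118605327418136 0.07124519200690724
```

```bash
python3 -m inch '[[0,0,-2,0,0],[0,0,-2,-1,0],[6,0,-3,-5,0],[8.7,0,-3,-5,0],[8.7,0,-4,-5,-4.5],[8.7,0,0,0,-4.5],[8.7,0,0,0,0]]'
python3 - <<'E'
from h import *
s=ctrl.observe();i=imaging.camera_info("wrist");w=imaging.read_camera("wrist");cv2.imwrite("pics/w2.png",w[...,::-1])
import json;json.dump({k:np.array(v).tolist() for k,v in i.items()},open("w2.json","w"))
print(proj("wrist",[.532,.162,.05],i))
t=np.array([.503,-.40,.18]);print(s["tool_pos"],s["tcp_rot"],delta(*(t-s["tool_pos"])))
E
```

```text
time_s: 5.7
tool_pos: [0.4247, 0.0122, 0.1994]
tcp_rot: [-179.7, 0.9, 178.5]
force: [-1.0, 0.7, -0.4]
finger_gap: 0.0428
[[233.0222415 310.907513 ]]
[0.42472228 0.01224262 0.19938411] [-179.7305486     0.93401094  178.47887563] [ -8.87 -40.99   2.29]
```

View pics/w2.png

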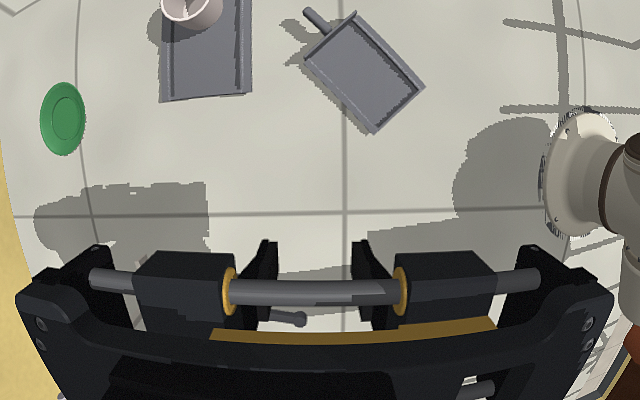

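The lever's tip is at (299, 320), swung open. The tray's leading corners are at (160, 101) and (252, 94).

```bash
python3 - <<'E'
from h import *
import json; i=json.load(open("w2.json"))
b=pix("wrist",(300,320),.05,i);d=b[:2]-[.532,.162];print("tip",b,np.hypot(*d),"theta deg",(78.2+180-np.degrees(np.arctan2(d[1],d[0])))%360)
c=pix("wrist",(160,101),.014,i);e=pix("wrist",(252,94),.014,i);print(c,e,np.hypot(*(c-e)),np.degrees(np.arctan2(*(c-e)[1::-1]))+90)
E
python3 -m inch '[[8.7,-1.1,-5.1,0.2,0],[8.7,-1.1,-5.1,0.2,0],[8.7,-1.1,-5.1,0.2,0],[8.7,-1.1,-5.1,0.2,0],[8.7,-1.1,-5.1,0.3,0],[8.7,-1.1,-5.1,0.3,0],[8.7,-1.1,-5.1,0.3,0],[8.7,-1.1,-5.1,0.3,0],[8.7,0,0,0,0]]'
python3 - <<'E'
from h import *
s=ctrl.observe();i=imaging.camera_info("wrist");w=imaging.read_camera("wrist");cv2.imwrite("pics/w3.png",w[...,::-1])
import json;json.dump({k:np.array(v).tolist() for k,v in i.items()},open("w3.json","w"))
print(s["tool_pos"],s["tcp_rot"],proj("wrist",[.503,-.424,.06],i))
E
```

```text
tip [0.44760201 0.17379576 0.05      ] 0.08521831505674723 theta deg 86.156323536027
time_s: 6.88
tool_pos: [0.5013, -0.409, 0.1728]
tcp_rot: [180.0, 0.0, 178.3]
force: [-0.3, 0.2, 0.6]
finger_gap: 0.0873
[ 0.50126468 -0.40902011  0.17279677] [1.79985976e+02 2.83978966e-02 1.78291219e+02] [[310.3145201 186.5532775]]Traceback (most recent call last):
  File "<stdin>", line 4, in <module>
TypeError: return arrays must be of ArrayType
```

View pics/w3.png

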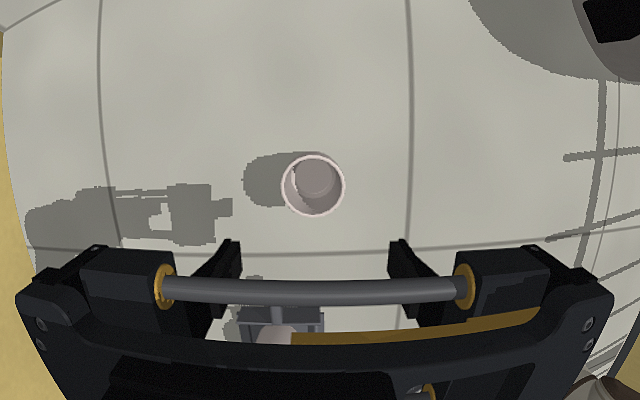

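The wrist view shows the cup's rim centre at (313, 184).

Run:
```python
from h import *
import json; i=json.load(open("w3.json")); s=ctrl.observe()
b=pix("wrist",(313,184),.06,i);print(b,delta(*(b[:2]-s["tool_pos"][:2]),.029-s["tool_pos"][2]))
print("rim width",pix("wrist",(345,185),.06,i)[0]-pix("wrist",(281,185),.06,i)[0])
i=json.load(open("w2.json"))
c=pix("wrist",(160,101),.014,i);e=pix("wrist",(252,94),.014,i);d=c-e;print(c,e,np.hypot(d[0],d[1]),np.degrees(np.arctan2(d[1],d[0]))+90)
```

```text
[ 0.50048571 -0.42631231  0.06      ] [-0.  -1.9 14.4]
rim width -0.05834580896098773
[ 0.61006138 -0.09941123  0.014     ] [ 0.49323505 -0.09527179  0.014     ] 0.11689963822501073 87.97071744863389
```

```bash
python3 -m inch '[[8.7,0,-1.9,0,0],[8.7,0,-0.1,4,0],[8.7,0,0,4,0],[8.7,0,0,4,0],[8.7,0,0,2.2,0],[8.7,0,0,0,0],[5,0,0,0,0],[5,0,0,0,0],[5,0,0,0,0],[5,0,0,0,0],[5,0,0,0,0]]' 15; python3 -m inch '[[5,0,0,0,0],[5,0,0,0,0]]'
```

```text
time_s: 8.3
tool_pos: [0.5033, -0.4263, 0.0337]
tcp_rot: [-179.8, 0.4, 178.7]
force: [0.3, 0.8, -0.8]
finger_gap: 0.0595
time_s: 8.55
tool_pos: [0.5031, -0.4261, 0.0334]
tcp_rot: [-179.8, 0.4, 178.7]
force: [-0.0, 1.7, -0.6]
finger_gap: 0.0591
```

```bash
python3 -m inch '[[5,0,0,-3,0],[5,0,0,-4,0],[5,0,0,-4,0],[5,-0.6,3.6,0,0],[5,-0.6,3.6,0,0],[5,-0.6,3.6,0,0],[5,-0.6,3.6,0,0],[5,-0.6,3.6,0,0],[5,-0.6,3.6,0,0],[5,-0.6,3.6,0,0],[5,-0.6,3.6,0,0],[5,0,0,0,0]]'
python3 - <<'E'
from h import *
s=ctrl.observe();i=imaging.camera_info("wrist");w=imaging.read_camera("wrist");cv2.imwrite("pics/w4.png",w[...,::-1])
import json;json.dump({k:np.array(v).tolist() for k,v in i.items()},open("w4.json","w"))
print(s["tool_pos"],s["tcp_rot"],s["finger_gap"])
E
```

```text
time_s: 10.05
tool_pos: [0.5578, -0.1305, 0.1449]
tcp_rot: [-179.9, 0.3, 178.6]
force: [-0.8, 0.1, -2.2]
finger_gap: 0.0595
[ 0.55784549 -0.13046994  0.14485929] [-179.94983588    0.28252357  178.55341573] 0.059466431062463666
```

View pics/w4.png

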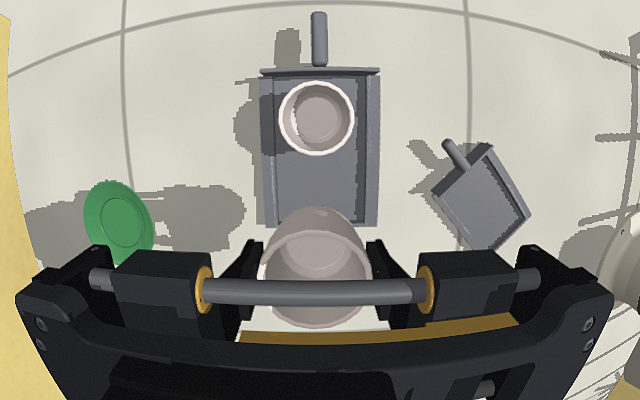

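The wrist view shows the held cup over the tray's leading end, cup_a's rim centre at (317, 118), the handle from (319, 12) to (320, 66), the raised front from (260, 70) to (379, 69), and a leading corner at (378, 226).

Run:
```python
from h import *
import json; i=json.load(open("w4.json")); s=ctrl.observe()
W="wrist"
o=[(W,i,(-.129,0,.045),(319,12)),(W,i,(-.079,0,.045),(320,66)),(W,i,(-.079,.052,.038),(379,68)),(W,i,(-.079,-.052,.038),(260,69)),(W,i,(.075,.057,.014),(378,227)),(W,i,(.075,-.057,.014),(264,226))]
p,e=fit(o,[.551,-.175,1.54]);print(p,np.degrees(p[2]),e.round(1).tolist())
a=pix(W,(317,118),.064,i);print("cup_a",a)
d=a[:2]-p[:2];c,sn=np.cos(p[2]),np.sin(p[2]);print("cup_a in tray",d@[c,sn],d@[-sn,c])
t=place(p,[[.036,0,.0385]])[0];print("target",t,delta(*(t-s["tool_pos"])), "yaw err tool",np.degrees(p[2])+90-s["tcp_rot"][2])
```

```text
[ 0.55022759 -0.17300834  1.55853162] 89.29728424233379 [[0.1, -1.8], [-0.1, -0.4], [1.1, 0.1], [-0.8, 0.0], [-1.5, 0.3], [1.0, 2.5]]
cup_a [ 0.55277244 -0.20761481  0.064     ]
cup_a in tray -0.03457266179208754 -0.002969079035408293
target [ 0.55066911 -0.13701105  0.0385    ] [ 0.72 -0.56 10.63] yaw err tool 0.810786778637322
```

```bash
python3 -m inch '[[5,0.7,-0.6,0,0],[5,0,0,2.5,0],[5,0,0,2.5,0],[5,0,0,2.5,0],[5,0,0,2,0],[5,0,0,0,0]]';python3 - <<'E'
from h import *
s=ctrl.observe();print(delta(*(np.array([.5507,-.137,.0385])-s["tool_pos"])))
E
```

```text
time_s: 10.85
tool_pos: [0.5469, -0.1453, 0.048]
tcp_rot: [-179.9, 0.2, 177.9]
force: [0.3, -0.1, -1.1]
finger_gap: 0.0593
[-0.34  0.84  0.95]
```

```bash
python3 -m inch '[[5,-0.3,0.9,0,0],[5,0,0,0,0]]';python3 -m inch '[[5,0,0,0.45,0],[5,0,0,0.3,0],[5,0,0,0.1,0],[5,0,0,0,0]]';python3 - <<'E'
from h import *
s=ctrl.observe();print(delta(*(np.array([.5507,-.137,.0385])-s["tool_pos"])))
E
```

```text
time_s: 11.1
tool_pos: [0.5512, -0.1372, 0.0497]
tcp_rot: [-179.9, 0.4, 177.8]
force: [-0.1, 0.8, -1.5]
finger_gap: 0.059
time_s: 11.6
tool_pos: [0.5522, -0.137, 0.0422]
tcp_rot: [-179.9, 0.6, 177.9]
force: [0.3, -0.3, -1.5]
finger_gap: 0.0589
[ 0.15 -0.01  0.37]
```

```bash
python3 -m inch '[[5,0,0,0.25,0],[5,0,0,0.15,0],[5,0,0,0.1,0],[5,0,0,0,0]]'
```

```text
time_s: 12.1
tool_pos: [0.5524, -0.1369, 0.0374]
tcp_rot: [-179.9, 0.6, 177.9]
force: [-0.8, -0.1, -1.4]
finger_gap: 0.0594
```

```bash
python3 -m inch '[[5,0,0,0.1,0],[5,0,0,0.05,0],[5,0,0,0,0]]'
```

```text
time_s: 12.48
tool_pos: [0.5524, -0.1368, 0.0373]
tcp_rot: [-179.9, 0.6, 177.9]
force: [-0.8, 0.7, -0.5]
finger_gap: 0.0591
```

Contact: the load is coming off the wrist. I'll release, then rise.

```bash
python3 -m inch '[[6.5,0,0,0,0],[7.2,0,0,0,0],[7.4,0,0,0,0],[7.4,0,0,0,0],[7.4,0,0,-2,0],[7.4,0,0,-4,0],[7.4,0,0,-4,0],[7.4,0,-2,-3,0],[7.4,0,-3,0,0],[7.4,0,-3,0,0],[7.4,0,0,0,0]]'
python3 - <<'E'
from h import *
s=ctrl.observe();i=imaging.camera_info("wrist");w=imaging.read_camera("wrist");cv2.imwrite("pics/w5.png",w[...,::-1])
t=imaging.read_camera("top");cv2.imwrite("pics/t5.png",t[...,::-1])
import json;json.dump({k:np.array(v).tolist() for k,v in i.items()},open("w5.json","w"))
print(s["tool_pos"],s["tcp_rot"],s["finger_gap"])
E
```

```text
time_s: 13.85
tool_pos: [0.549, -0.2185, 0.1714]
tcp_rot: [-179.8, 0.7, 178.0]
force: [-0.6, 0.1, 0.2]
finger_gap: 0.0742
[ 0.54901278 -0.21849122  0.17139803] [-179.81999403    0.7226162   178.02297394] 0.07420171146366364
```

View pics/w5.png

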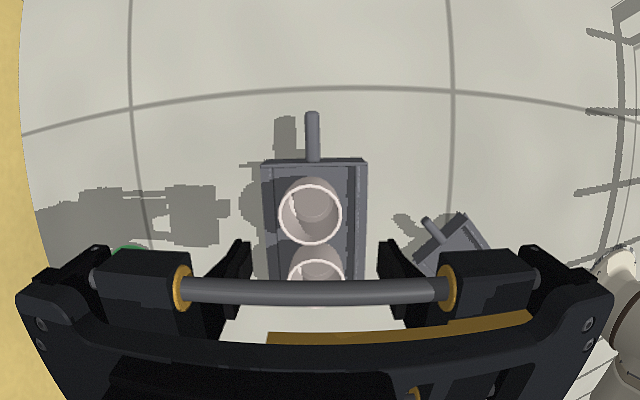

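Both cups stand upright on the tray: cup_a's rim is at (310, 212) and cup_b's at (316, 275). The handle runs from (312, 112) to (314, 160).

Run:
```python
from h import *
import json; i=json.load(open("w5.json")); s=ctrl.observe()
W="wrist"
o=[(W,i,(-.129,0,.045),(312,112)),(W,i,(-.079,0,.045),(313.5,160)),(W,i,(-.079,.052,.038),(367.5,160)),(W,i,(-.079,-.052,.038),(261,162))]
p,e=fit(o,[.551,-.175,1.54]);print(p,np.degrees(p[2]),e.round(1).tolist())
t=place(p,[[-.110,0,.018]])[0];print("target",t,delta(*(t-s["tool_pos"])), "yaw err tool",np.degrees(p[2])+90-s["tcp_rot"][2])
b=pix(W,(316.5,275),.064,i);print("cup_b",b)
def crop(f,x0,x1,y0,y1,k):
    im=cv2.imread(f)[y0:y1,x0:x1];im=cv2.resize(im,None,fx=k,fy=k,interpolation=cv2.INTER_CUBIC);im=np.clip(im*1.4,0,255).astype('uint8')
    for x in range((x0+9)//10*10,x1,10):
        cv2.line(im,(int((x-x0)*k),0),(int((x-x0)*k),6),(0,0,255),1)
        if x%20==0: cv2.putText(im,str(x),(int((x-x0)*k)+1,14),0,.3,(0,0,255),1)
    for y in range((y0+9)//10*10,y1,10):
        cv2.line(im,(0,int((y-y0)*k)),(6,int((y-y0)*k)),(0,0,255),1); cv2.putText(im,str(y),(8,int((y-y0)*k)),0,.3,(0,0,255),1)
    return im
a=crop("pics/w1.png",225,385,160,260,4.9);b=crop("pics/t5.png",180,300,125,250,2.4);c=crop("pics/top0.png",225,300,140,245,1)
H=np.zeros((598,790,3),'uint8');H[:300,:784]=a[:300] if 0 else cv2.resize(a,(784,300))
b=cv2.resize(b,(286,298));H[300:598,:286]=b
c=cv2.resize(crop("pics/side0.png",280,380,100,180,4.9),(490,298));H[300:,300:790]=c
cv2.imwrite("pics/c6.png",H)
```

```text
[ 0.54922341 -0.1756047   1.56155682] 89.47061538874534 [[0.3, -3.6], [0.2, 1.7], [0.0, -0.1], [-0.6, 0.3]]
target [ 0.54820708 -0.28560001  0.018     ] [ 0.03 -6.82 15.33] yaw err tool 1.3420445064436706
cup_b [ 0.54912726 -0.14553588  0.064     ]
```

View pics/c6.png

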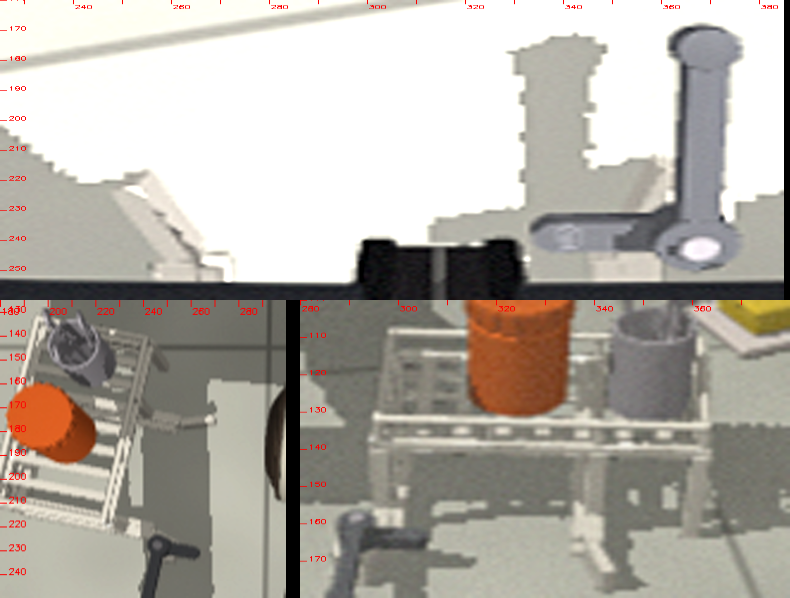

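Run:
```python
from h import *
import json; i=json.load(open("w1.json"));W="wrist"
a=pix(W,(256,217.5),.024,i);b=pix(W,(358.5,214.5),.024,i);d=b-a
print(a,b,np.hypot(d[0],d[1]),"yaw",np.degrees(np.arctan2(d[1],d[0]))-90)
T=imaging.camera_info("top")
o=[(W,i,(-.088,.078,.05),(367.5,242)),(W,i,(-.112,-.072,.024),(256,217.5)),(W,i,(-.112,.072,.024),(358.5,214.5)),(W,i,(-.076,-.060,.024),(267,243)),
("top",T,(-.046,-.134,.116),(244,141)),("top",T,(-.046,.072,.116),(223.5,219)),("top",T,(-.088,.078,.050),(245.5,228))]
p,e=fit(o,[.626,.232,1.36]);print(p,np.degrees(p[2]),e.round(1).tolist())
p,e=fit(o[:4],[.626,.232,1.36]);print(p,np.degrees(p[2]),e.round(1).tolist())
```

```text
[0.66797328 0.10395668 0.024     ] [0.53446159 0.13244015 0.024     ] 0.13651622246013953 yaw 77.9570232383073
[0.62609461 0.22993718 1.3423905 ] 76.91330999968578 [[1.4, -0.8], [-1.9, 0.9], [3.5, 2.6], [-2.4, 0.2], [2.0, -1.0], [0.9, 0.8], [0.0, 0.5]]
[0.62588231 0.22917322 1.34437658] 77.02710414572013 [[1.3, -1.5], [-2.1, 0.4], [3.4, 1.9], [-2.5, -0.3]]
```

```bash
python3 -m inch '[[7,0,-3.4,0,-1.3],[7,0,-3.4,0,0],[6,0,0,4,0],[5,0,0,4,0],[4,0,0,4,0],[4,0,0,2.5,0],[4,0,0,0,0]]'
python3 - <<'E'
from h import *
s=ctrl.observe();print(delta(*(np.array([.5482,-.2856,.018])-s["tool_pos"])))
E
```

```text
time_s: 14.82
tool_pos: [0.5516, -0.2806, 0.0223]
tcp_rot: [-179.8, 0.7, 180.0]
force: [0.1, -0.1, 0.3]
finger_gap: 0.0406
[ 0.34 -0.5   0.43]
```

```bash
python3 -m inch '[[4,0.3,-0.4,0.3,0],[4,0,0,0,0],[1,0,0,0,0],[1,0,0,0,0],[1,0,0,0,0],[1,0,0,0,0],[1,0,0,0,0],[1,0,0,0,0]]' 30;  python3 - <<'E'
from h import *
s=ctrl.observe();R=np.array([.626,.231]);y=np.radians(77.7)
tray=np.array([.5492,-.1750]);d=tray-R
print("tray in rack",d@[np.cos(y),np.sin(y)],d@[-np.sin(y),np.cos(y)])
off=s["tool_pos"][:2]-tray;print("grip in tray",off)
# target pre-mouth: tray at rack x=-0.20, y=0, yaw 77.7; grip at -0.11ish
g=off[1]
for X in(-.22,-.12,0):
    t=place([R[0],R[1],y],[[X+g,0,0]])[0];print(X,t[:2],delta(*(t[:2]-s["tool_pos"][:2]),0))
E
```

```text
time_s: 15.82
tool_pos: [0.5513, -0.2848, 0.0239]
tcp_rot: [-179.7, 1.1, -179.9]
force: [0.5, -0.4, 0.2]
finger_gap: 0.0137
tray in rack -0.41304123688663524 -0.01145323671101228
grip in tray [ 0.00206083 -0.10982654]
-0.22 [ 0.55573693 -0.09125556] [-0.47 19.36 -0.09]
-0.12 [0.57703996 0.006449  ] [-2.61 29.12 -0.09]
0 [0.60260361 0.12369447] [-5.18 40.85 -0.1 ]
```

```bash
python3 -m inch '[[1,0,0.5,0,0],[1,0,0.9,0,1],[1,0,1.3,0,1],[1,0,1.5,0,1],[1,0,1.5,0,1],[1,0.1,1.5,0,1],[1,0.1,1.5,0,1],[1,0.1,1.5,0,1],[1,0.1,1.5,0,1],[1,0.2,1.5,0,1],[1,0.2,1.2,0,1],[1,0.2,0.8,0,0]]';  python3 - <<'E'
from h import *
s=ctrl.observe()
t=np.array([.5557,-.0913]);print(delta(*(t-s["tool_pos"][:2]),0), s["tcp_rot"])
E
```

```text
time_s: 17.32
tool_pos: [0.5497, -0.1271, 0.0239]
tcp_rot: [-179.6, 0.8, 169.6]
force: [0.8, -3.6, 0.2]
finger_gap: 0.0137
[ 0.06  3.62 -0.03] [-179.61490299    0.7934257   169.56693072]
```

```bash
python3 -m inch '[[1,0,0.6,0,0.7],[1,0,1.0,0,0.7],[1,0,1.0,0,0.5],[1,0,0.7,0,0],[1,0,0.3,0,0],[1,0,0,0,0]]';  python3 - <<'E'
from h import *
s=ctrl.observe()
t=np.array([.5557,-.0913]);print(delta(*(t-s["tool_pos"][:2]),0), s["tcp_rot"])
for n in("top","side"): cv2.imwrite(f"pics/{n}7.png",imaging.read_camera(n)[...,::-1])
a=cv2.imread("pics/top7.png")[120:280,170:390];b=cv2.imread("pics/side7.png")[85:300,240:420]
H=np.zeros((600,800,3),'uint8');a=cv2.resize(a,(412,300),interpolation=2);b=cv2.resize(b,(385,460),interpolation=2);H[:300,:412]=a;H[:460,415:]=b
cv2.imwrite("pics/c7.png",np.clip(H*1.4,0,255))
E
```

```text
time_s: 18.08
tool_pos: [0.5562, -0.0897, 0.0239]
tcp_rot: [-179.6, 0.7, 167.6]
force: [-1.4, -2.0, 2.2]
finger_gap: 0.014
[ 0.02 -0.17  0.  ] [-179.58362112    0.68581606  167.56612559][ WARN:0@2.122] global loadsave.cpp:1063 imwrite_ Unsupported depth image for selected encoder is fallbacked to CV_8U.
```

View pics/c7.png

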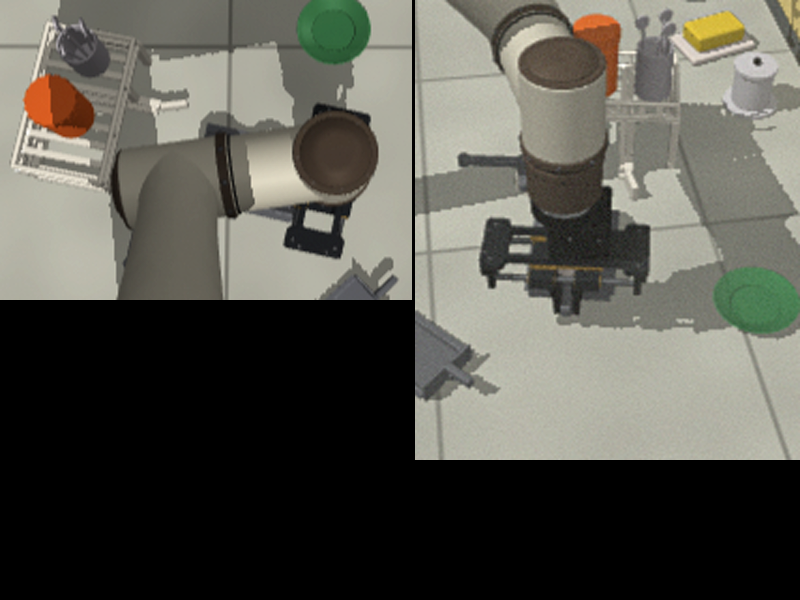

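Run:
```python
from h import *
def tri(u,v):
    a,d=ray("top",u);b,e=ray("side",v);M=np.c_[d,-e];k=np.linalg.lstsq(M,b-a,rcond=None)[0];return (a+d*k[0]).round(3),(b+e*k[1]).round(3)
print("cap",tri((349,201),(308,114)))
print("black ring",tri((294,212),(296,72)))
print("canister top",tri((191+3,173),(326,97)), pix("top",(200,176),.191))
s=ctrl.observe();print(s["q"])
```

```text
cap (array([ 0.552, -0.088,  0.381]), array([ 0.553, -0.088,  0.381]))
black ring (array([0.527, 0.009, 0.418]), array([0.541, 0.009, 0.42 ]))
canister top (array([0.646, 0.259, 0.186]), array([0.652, 0.258, 0.187])) [0.63801144 0.24289656 0.191     ]
[  7.65507021  28.51407696 -22.61152112   0.98646206 -38.36302893
 -20.88662836]
```

```bash
python3 -m inch '[[1,0,0.5,0,0],[1,0,1,0,0],[1,0,1,0,0],[1,0,1,0,0],[1,0,1,0,0],[1,0,1,0,0],[1,0,0.5,0,0],[1,0,0,0,0]]';  python3 - <<'E'
from h import *
s=ctrl.observe();R=np.array([.626,.231]);y=np.radians(77.7);d=s["tool_pos"][:2]-R
print("tool in rack",d@[np.cos(y),np.sin(y)],d@[-np.sin(y),np.cos(y)],s["moment"])
E
```

```text
time_s: 19.18
tool_pos: [0.57, -0.0281, 0.0239]
tcp_rot: [-179.5, 0.7, 167.5]
force: [-1.0, -3.4, 1.9]
finger_gap: 0.0136
tool in rack -0.26505534239635187 -0.00045717555090560297 [-0.91299209  0.11717308 -0.03975086]
```

```bash
python3 -m inch '[[1,0,0.5,0,0],[1,0,0.8,0,0],[1,0,0.8,0,0],[1,0,0.8,0,0]]';python3 -m inch '[[1,0,0.8,0,0],[1,0,0.8,0,0],[1,0,0.8,0,0]]';  python3 - <<'E'
from h import *
s=ctrl.observe();R=np.array([.626,.231]);y=np.radians(77.7);d=s["tool_pos"][:2]-R
print("tool in rack",d@[np.cos(y),np.sin(y)],d@[-np.sin(y),np.cos(y)],s["moment"])
E
```

```text
time_s: 19.68
tool_pos: [0.5757, -0.0006, 0.0239]
tcp_rot: [-179.5, 0.6, 167.4]
force: [-1.0, -4.7, 2.8]
finger_gap: 0.0137
time_s: 20.05
tool_pos: [0.5808, 0.0232, 0.0239]
tcp_rot: [-179.4, 0.6, 167.4]
force: [-1.7, -5.1, 2.6]
finger_gap: 0.0137
tool in rack -0.21263579866989643 -5.859086447437658e-05 [-1.21870956  0.12020239 -0.01173607]
```

```bash
python3 -m inch '[[1,0,0.8,0,0],[1,0,0.8,0,0],[1,0,0.8,0,0],[1,0,0.8,0,0]]';python3 -m inch '[[1,0,0.8,0,0],[1,0,0.8,0,0],[1,0,0.8,0,0],[1,0,0.6,0,0]]';  python3 - <<'E'
from h import *
s=ctrl.observe();R=np.array([.626,.231]);y=np.radians(77.7);d=s["tool_pos"][:2]-R
print("tool in rack",d@[np.cos(y),np.sin(y)],d@[-np.sin(y),np.cos(y)],s["moment"])
E
```

```text
time_s: 20.55
tool_pos: [0.5874, 0.0549, 0.0239]
tcp_rot: [-179.4, 0.5, 167.3]
force: [-1.8, -5.3, 3.3]
finger_gap: 0.014
time_s: 21.05
tool_pos: [0.5935, 0.0846, 0.0239]
tcp_rot: [-179.3, 0.4, 167.2]
force: [-0.5, -4.6, 3.4]
finger_gap: 0.0136
tool in rack -0.14998109614532176 0.0005847238758392456 [-1.21790184  0.126226   -0.02458694]
```

```bash
python3 -m inch '[[1,0,0.6,0,0],[1,0,0.6,0,0],[1,0,0.6,0,0],[1,0,0.6,0,0]]';python3 -m inch '[[1,0,0.5,0,0],[1,0,0.4,0,0],[1,0,0.4,0,0]]';  python3 - <<'E'
from h import *
s=ctrl.observe();R=np.array([.626,.231]);y=np.radians(77.7);d=s["tool_pos"][:2]-R
print("tool in rack",d@[np.cos(y),np.sin(y)],d@[-np.sin(y),np.cos(y)],s["moment"])
E
```

```text
time_s: 21.55
tool_pos: [0.5981, 0.108, 0.0239]
tcp_rot: [-179.2, 0.4, 167.2]
force: [-0.5, -4.3, 4.1]
finger_gap: 0.0141
time_s: 21.92
tool_pos: [0.6008, 0.1208, 0.0239]
tcp_rot: [-179.2, 0.3, 167.1]
force: [-1.0, -4.7, 5.0]
finger_gap: 0.0136
tool in rack -0.1130101056925256 0.0011388842206768496 [-1.26223788  0.05578775 -0.04456777]
```

Nearly home; now small steps until the stop shows in the force.

```bash
python3 -m inch '[[1,0,0.3,0,0],[1,0,0.3,0,0]]';python3 -m inch '[[1,0,0.3,0,0],[1,0,0.2,0,0]]';python3 -m inch '[[1,0,0.3,0,0],[1,0,0.2,0,0]]'
```

```text
time_s: 22.18
tool_pos: [0.6016, 0.1249, 0.0239]
tcp_rot: [-178.9, 0.2, 167.1]
force: [0.6, -15.7, 4.9]
finger_gap: 0.0137
time_s: 22.42
tool_pos: [0.6015, 0.1248, 0.0239]
tcp_rot: [-178.5, 0.0, 167.1]
force: [0.5, -8.7, 4.7]
finger_gap: 0.0137
time_s: 22.68
tool_pos: [0.6015, 0.1248, 0.0239]
tcp_rot: [-178.0, -0.2, 167.0]
force: [-0.5, -8.4, 5.8]
finger_gap: 0.0138
```

```bash
python3 -m inch '[[3,0,0,0,0],[4,0,0,0,0],[4,0,0,0,0],[4,0,0,-1.5,0],[4,0,0,-2.5,0],[4,0,-2,-3,0],[3,0,-4,-4,10],[2,0,0,-2,10],[0,0,0,0,10],[0,0,0,0,10],[0,0,0,0,10],[0,0,0,0,10]]'; python3 -m inch '[[0,0,0,0,10],[0,0,0,0,10],[0,0,0,0,10],[0,0,0,0,0]]'
python3 - <<'E'
from h import *
s=ctrl.observe();p=[.626,.231,np.radians(77.7)]
for P in((-.170,.165,.15),(-.045,.165,.15),(-.045,.158,.033)):
    t=place(p,[P])[0];print(t,delta(*(t-s["tool_pos"])))
print(s["q"])
E
```

```text
time_s: 24.18
tool_pos: [0.5919, 0.075, 0.1692]
tcp_rot: [-180.0, 1.4, 105.2]
force: [-0.2, 0.2, 0.1]
finger_gap: 0.0008
time_s: 24.68
tool_pos: [0.5927, 0.0765, 0.1743]
tcp_rot: [179.0, 0.9, 74.4]
force: [-0.2, -0.0, -0.5]
finger_gap: 0.0003
[0.42857231 0.10005227 0.15      ] [ -2.11 -16.48   2.18]
[0.45520111 0.22218296 0.15      ] [ 10.37 -17.2    1.96]
[0.46204043 0.22069175 0.033     ] [ 10.6  -16.7   13.67]
[  23.57848464   21.2799671    -8.598227      1.55866853  -59.95506893
 -129.93978651]
```

```bash
python3 -m inch '[[0,-0.5,-4.1,0,0],[0,-0.5,-4.1,0,0],[0,-0.5,-4.1,0,0],[0,-0.5,-4.2,0,-3],[0,4.1,0,0.5,0],[0,4.1,0,0.5,0],[0,4.1,0,0.5,0],[0,0,0,0,0]]'
python3 - <<'E'
from h import *
s=ctrl.observe();p=[.626,.231,np.radians(77.7)]
for P in((-.045,.165,.15),(-.045,.158,.033)):
    t=place(p,[P])[0];print(t,delta(*(t-s["tool_pos"])))
E
```

```text
time_s: 25.68
tool_pos: [0.4496, 0.2259, 0.1599]
tcp_rot: [178.6, 0.5, 79.1]
force: [-0.8, -0.6, 0.7]
finger_gap: 0.0003
[0.45520111 0.22218296 0.15      ] [-0.25  0.59  1.  ]
[0.46204043 0.22069175 0.033     ] [-0.16  1.01 12.72]
```

```bash
python3 -m inch '[[0,0,0.3,4.5,0],[0,0,0.3,4.5,0],[0,0,0.3,3.5,0],[0,0,0,0,0]]'; python3 -m inch '[[0,-1.5,0.3,0,0],[0,-1.5,0.3,0,0],[0,-1.05,0,0,0],[0,-1.05,0,0,0],[0,-1.2,0.3,0,0],[0,-1.2,0.4,0,0],[0,-1,0.7,0,0],[0,-1,0.8,0,0],[0,-0.75,1.1,0,0]]'
python3 - <<'E'
from h import *
s=ctrl.observe();d=s["tool_pos"][:2]-[.532,.162];y=np.radians(77.7);print("rel pin rack",d@[np.cos(y),np.sin(y)],d@[-np.sin(y),np.cos(y)],s["tool_pos"][2])
E
```

```text
time_s: 26.18
tool_pos: [0.4627, 0.2228, 0.0358]
tcp_rot: [178.4, 0.3, 79.7]
force: [0.2, 0.8, -0.1]
finger_gap: 0.0007
time_s: 27.3
tool_pos: [0.4865, 0.11, 0.043]
tcp_rot: [178.0, -0.3, 79.9]
force: [-0.8, 1.5, 0.7]
finger_gap: 0.0003
rel pin rack -0.06053821444298493 0.033413458518697155 0.04304904744863562
```

```bash
python3 -m inch '[[0,-0.3,-0.2,0.5,0],[0,-0.3,-0.2,0.5,0],[0,0,0,0.2,0],[0,-0.4,0.8,0.2,0],[0,-0.2,0.8,0.2,0]]'; python3 -m inch '[[0,0,0.6,0.1,0],[0,0,0.5,0.1,0]]';  python3 - <<'E'
from h import *
s=ctrl.observe();d=s["tool_pos"][:2]-[.532,.162];y=np.radians(77.7);print("rel pin rack",d@[np.cos(y),np.sin(y)],d@[-np.sin(y),np.cos(y)],s["tool_pos"][2])
E
```

```text
time_s: 27.92
tool_pos: [0.4965, 0.0942, 0.0257]
tcp_rot: [178.1, -0.2, 79.9]
force: [-0.3, 0.7, 0.5]
finger_gap: 0.0002
time_s: 28.18
tool_pos: [0.5024, 0.0915, 0.023]
tcp_rot: [178.8, 0.1, 79.6]
force: [-22.6, 17.9, 12.9]
finger_gap: 0.0003
rel pin rack -0.07518602729508443 0.013953286347233786 0.023031306064647067
```

```bash
python3 -m inch '[[0,0,-1.5,0,0],[0,0,-2,0,0],[0,0,-2,-4,0],[0,0,-2,-5,0],[0,0,-2,-5,0],[0,0,-2,-3,0],[0,0,0,0,0]]'
python3 - <<'E'
from h import *
import json
i=imaging.camera_info("wrist");w=imaging.read_camera("wrist");t=imaging.read_camera("top");sd=imaging.read_camera("side")
json.dump({k:np.array(v).tolist() for k,v in i.items()},open("w8.json","w"))
for n,x in(("w8",w),("t8",t),("s8",sd)): cv2.imwrite(f"pics/{n}.png",x[...,::-1])
H=np.zeros((600,800,3),'uint8')
H[:300,:480]=cv2.resize(w,(480,300),interpolation=cv2.INTER_AREA)[...,::-1]
H[:300,480:800]=cv2.resize(t[120:270,170:330],(320,300),interpolation=2)[...,::-1]
H[300:,:500]=cv2.resize(sd[85:205,260:360],(500,600),interpolation=2)[200:500,:,::-1]
cv2.imwrite("pics/c8.png",np.clip(H*1.3,0,255).astype('uint8'));print(proj("wrist",[[.532,.162,.05],[.514,.078,.05]],i))
E
```

```text
time_s: 29.05
tool_pos: [0.3848, 0.1146, 0.1958]
tcp_rot: [178.6, -0.1, 79.7]
force: [0.0, 0.1, 0.5]
finger_gap: 0.0007
[[374.11599532 299.95387715]
 [303.26691083 299.31029695]]
```

View pics/c8.png

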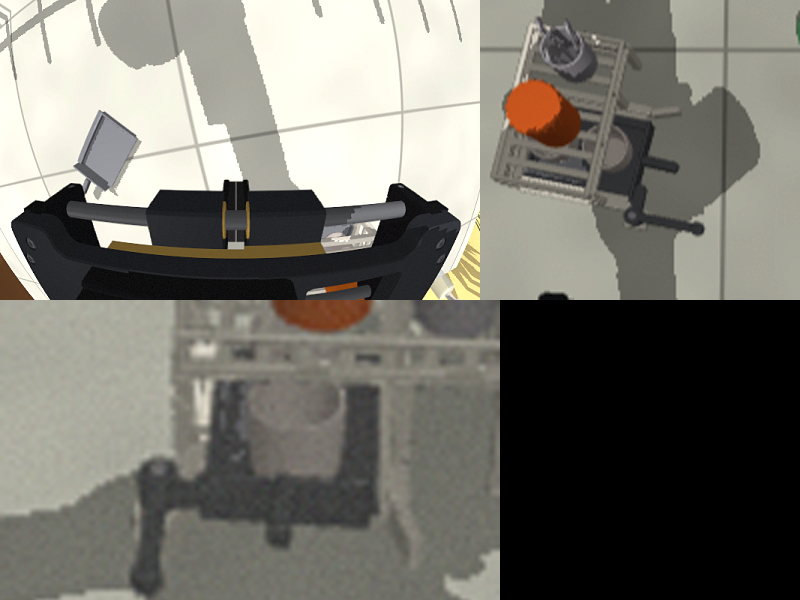

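The last view shows the tray in the rack with a cup upright, and the lever shut: pin at top pixel (247, 227), tip at (278, 234). I'll measure the lever angle and tray position numerically against the start picture.

Run:
```python
from h import *
for f in("top0","t8"):
    g=cv2.imread(f"pics/{f}.png",0)[215:245,236:290].astype(int)
    for th in (55,65,75):
        m=(g<th).astype('uint8');n,l,st,c=cv2.connectedComponentsWithStats(m)
        k=1+np.argmax(st[1:,4]);ys,xs=np.nonzero(l==k)
        sel=xs>18  # arm only, right of pin
        v=np.polyfit(xs[sel],ys[sel],1);tipx=xs.max();print(f,th,len(xs),"slope deg",np.degrees(np.arctan(v[0])).round(1),"right end",tipx+236,(ys[xs>=tipx-3].mean()+215).round(1))
for f in("side0","s8"):
    g=cv2.imread(f"pics/{f}.png",0)[150:190,275:305];print(f);print("\n".join("".join("%4d"%v for v in r) for r in g[8:36:2,4:24:1]))
```

```text
Traceback (most recent call last):
TypeError: expected non-empty vector for x
```

```bash
python3 -m inch '[[0,0,0,-1,-10.6],[0,0,0,-1,-10.6],[0,0,0,-1,-10.6],[0,0,0,-1,-10.6],[0,0,0,-1,-10.6],[0,0,0,-1,-10.6],[0,0,0,0,-10.6],[0,0,0,0,-10.6],[0,0,0,0,0]]'
python3 - <<'E'
from h import *
s=ctrl.observe();print(s["tcp_rot"],delta(*(np.array([.582,.050,.26])-s["tool_pos"])))
E
```

```text
time_s: 30.32
tool_pos: [0.3838, 0.1099, 0.2384]
tcp_rot: [-178.2, -0.1, 165.5]
force: [-1.1, 0.2, -0.4]
finger_gap: 0.0007
[-1.78188843e+02 -9.28024829e-02  1.65472151e+02] [-20.69  -0.89  -2.17]
```

```bash
python3 -m inch '[[0,-4.1,-0.3,-0.6,0],[0,-4.1,-0.2,-0.6,0],[0,-4.1,-0.2,-0.5,0],[0,-4.1,-0.2,-0.5,0],[0,-4.1,0,0,0],[0,0,0,0,0]]'
python3 - <<'E'
from h import *
import json
s=ctrl.observe();i=imaging.camera_info("wrist");w=imaging.read_camera("wrist");cv2.imwrite("pics/w9.png",w[...,::-1])
json.dump({k:np.array(v).tolist() for k,v in i.items()},open("w9.json","w"))
print(s["tool_pos"],s["tcp_rot"],proj("wrist",[[.532,.162,.05],[.514,.078,.05]],i))
x0,x1,y0,y1=220,420,130,270;im=cv2.resize(w[y0:y1,x0:x1,::-1],None,fx=4,fy=4,interpolation=cv2.INTER_CUBIC);im=np.clip(im*1.3,0,255).astype('uint8')
for x in range(x0,x1,10):
    cv2.line(im,((x-x0)*4,0),((x-x0)*4,6),(0,0,255),1)
    if x%20==0: cv2.putText(im,str(x),((x-x0)*4+1,14),0,.35,(0,0,255),1)
for y in range(y0,y1,10):
    cv2.line(im,(0,(y-y0)*4),(6,(y-y0)*4),(0,0,255),1); cv2.putText(im,str(y),(8,(y-y0)*4),0,.35,(0,0,255),1)
cv2.imwrite("pics/c9.png",im)
E
```

```text
time_s: 31.08
tool_pos: [0.5862, 0.0452, 0.2508]
tcp_rot: [-177.6, -0.7, 164.2]
force: [-1.0, 0.2, -0.1]
finger_gap: 0.0003
[0.58617446 0.04522307 0.25077692] [-177.64096696   -0.73912801  164.21641096] [[374.9654046  261.97065161]
 [374.7298304  198.41358175]]
```

View pics/c9.png

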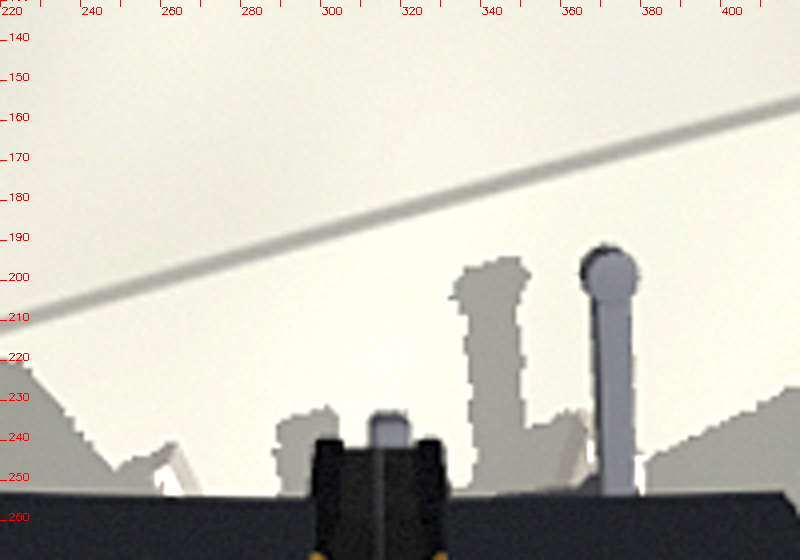

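The tip's top centre is at (373, 199), the arm's mid-line at (374, 252) and the handle's end edge at (317.5, 234).

Run:
```python
from h import *
import json
i9=json.load(open("w9.json"));i1=json.load(open("w1.json"));W="wrist"
b=pix(W,(373.2,199.2),.05,i9);m=pix(W,(374.2,252.5),.048,i9);d=b-m;pin=np.array([.532,.162])
print("tip",b,"start tip",pix(W,(368.5,175),.05,i1),"arm ang",np.degrees(np.arctan2(d[1],d[0])),"from pin",np.degrees(np.arctan2(*(b[:2]-pin)[::-1])))
h=pix(W,(317.5,234.5),.045,i9)
for yaw in(77,77.7,78.2):
    y=np.radians(yaw);u=np.array([np.cos(y),np.sin(y)]);v=np.array([-u[1],u[0]]);q=h[:2]-pin
    print(yaw,"handle end in rack",-.088+q@u,.078+q@v)
```

```text
tip [0.51608779 0.07844503 0.05      ] start tip [0.51440748 0.07767655 0.05      ] arm ang -101.1216200197985 from pin -100.78229794425904
77 handle end in rack -0.12918375982491678 0.0041806970604049
77.7 handle end in rack -0.13008253675260756 0.004689348248228101
78.2 handle end in rack -0.1307206823834769 0.005059374444043682
```

```bash
python3 -m inch '[[0,0,0,0,0],[0,0,0,0,0]]'; python3 -c "
from bench import ctrl; print(ctrl.finish_job())"
```

```text
time_s: 31.38
tool_pos: [0.5835, 0.0456, 0.2502]
tcp_rot: [-177.6, -0.9, 164.2]
force: [0.5, 0.0, 0.1]
finger_gap: 0.0006
the job is handed in; nothing more can be done
None
```

The tray is home in the rack with both cups on it, the lever is shut in front of it, and the job was handed in at 31.4 s. I swung the lever open to about 86°, then placed the loose cup upright on the tray's leading half. I slid the tray by its handle until it met the end stop at about 16 N, pushed the lever shut until it stopped hard at about 29 N, and backed off clear.

**Last checks:**
- **Tray depth:** the handle's end measured -129 to -131 mm in the rack, against -129 nominal, so the tray is about 0 to 2 mm short of home.
- **Tray sideways:** it measured about 4 to 5 mm off centre. The rails only allow about 3 mm, so I put this down to camera error.
- **Lever:** its angle came out at or slightly past shut, within about 1° of where it started.
- **Cups:** both were seen upright on the tray after placing. After insertion only the handle-side cup could be seen, standing upright. The other was hidden under the deck and not checked again.
- **Bystanders:** the canister and spoon holder looked unmoved in the top view. The saucer was last seen in place before the final push, and the arm did not go near it afterwards.

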